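Count along the spice rack and push the tin into the third gap

ROBOT

A 6-joint arm with a two-finger parallel gripper is mounted at the origin on the work surface. World frame = base frame: x ahead of the robot, y to its left, z up, the work surface at z = 0. Lengths are in mm, angles in rad, forces in N, time in s.
With the tool pointing down it reaches from about 275 to 750 mm from the base axis. Payload 10.2 kg.
Tool frame: the origin (TCP) lies at the very end of the fingers, on their centre line; the grasp point (between the pads) lies 19 mm behind it; z points along the fingers, y is the line along which they close (so a half turn about z gives the same grasp; the last joint's range is limited). The gripper opens to 85 mm and grips with 20 to 120 N. Pads are 22 mm wide; open, the fingers measure 114 mm over their backs; the gripper's body (76 mm by 85 mm) begins 54 mm behind the grasp point. The pads swing forward as they close: fully open they stand 13 mm farther back than shut.
Start: joints at [0.899, 0.313, 1.498, -0, 1.331, -0.223], TCP at [227.802, 473.008, 201.194] pointing down, gripper open.
Joint ranges: [-2.94, 2.94], [-0.97, 2.17], [0.19, 2.56], [-1.23, 4.37], [0.02, 3.11], [-2.88, 2.88]. Speed limits (rad/s): [2.39, 2.39, 3.01, 3.14, 3.14, 3.14].

INTERFACE

Orientations are given as a unit quaternion [w, x, y, z].
In Python, from rig import ctrl, optics gives the robot as it stands. The module is installed in compiled form; this text tells all that it offers.
- The arm moves only by the shell command python3 -m handwheel 'ROWS' [FORCE]. ROWS is JSON, a list that holds one entry, the list of rows, each a list of 5 numbers: the gripper command: -1 is fully open, 1 is shut, values between are in proportion, then the shift along the world's x, y, z in units of 50 mm (1.0 is 50 mm), then the turn about the world's z in units of 8 degrees (1.0 is 8 degrees). In form: [[[gripper, tx, ty, tz, twist], ...]]. A call has 1 to 10 rows; each row shifts and turns the commanded pose from where the row before left it; what a row does not reach is not made up. A row lasts 1/10 s, in which the tool goes at most 50 mm and 8.59 degrees, less where a joint would pass 70% of its speed; a pose out of reach is approached as far as the arm can. A call is refused whole if a number of a shift passes 1 or a number of a turn 1, either way. A call with a gripper value outside its range is refused whole. The fingers move at their own pace and stop on an object; FORCE is the grip in N (left out, the last holds). Time passes only in rows, so rows that do not move let the fingers close. It gives the time, the measured TCP pose, the force, the opening and the grip force at its end, in the units of the state.
- ctrl.sense(): the state, without advancing time (a new reading comes with each control period).
- optics.capture(name): name is "scene" or "top"; returns a dict with "img" (480x640x3 uint8, blue, green, red), "K" (3x3 intrinsics, pixels), "R" (3x3) and "t" (3): a world point X has camera coordinates R X + t. Camera axes: x right, y down, z forward; pixel columns grow to the right and rows downward; lengths in mm; the calibration is good to about 2 mm. A picture is of the moment at which its call begins. There is no depth.
- ctrl.finish_job(): hands the job in; it is judged then, once.
The state is a dict: "time_s": time; "joints": joint angles; "dq": joint speeds; "tau": joint torques, N m; "eef_pos": TCP position; "ee_rot": TCP orientation; "force": force on the tool from outside, world axes, zero at the start; "wrist_torque": the same for the moment, N m; "grip_width": opening from 0.0 (shut) to 1.0 (fully open); "grip_force": force on a finger pad.
Only numpy, scipy, OpenCV 4.12 (cv2) and the standard library are available. Lean on these libraries where they do the work, as an engineer would, in place of code of your own. Each camera call takes 0.05 s, during which the arm holds its last target. There are 200 camera calls.

TASK

Put the spice tin with the orange lid back in its place, the third gap of the rack counted from the end with the red block (gaps with a tin in them count too). First, with the fingers closed, count off the gaps by running a fingertip along the top of the aluminium rail from the section behind the first gap to the section behind the third, going no further; then push the tin across the counter into that third gap until it is fully home against the back. Only push it: do not lift or tip it, and leave the other tins and kitchen things where they stand.

Things in the scene. Friction and masses are not known exactly. Their poses are not given: they have to be found in the camera images.
- rack: Fixed comb-like tin rack, no floor, open above and towards the robot. Origin on the counter at its middle; x into the gaps (yaw within 0.2 rad), y left along the rail. Dark wood dividers 6 mm thick, 16 mm high, x -38 to 35 mm, at y = 0, +-62, +-124, +-186 mm, make six gaps 56 mm wide, middles y = +-31, +-93, +-155 mm. Wooden back board x 35 to 53 mm, 36 mm high, with the rail on top (48 mm high)
- rail1: Fixed section 1 (counted from the +y, left end) of the aluminium rail, behind and above the gap at y = +155 mm of the rack: 18 mm (x) by 62 mm (y) by 12 mm high; origin at the centre of its underside, 36 mm above the counter, top face 12 mm higher. Dark lines mark where sections meet; the tops are flush
- rail2: Fixed section 2 (counted from the +y, left end) of the aluminium rail, behind and above the gap at y = +93 mm of the rack: 18 mm (x) by 62 mm (y) by 12 mm high; origin at the centre of its underside, 36 mm above the counter, top face 12 mm higher. Dark lines mark where sections meet; the tops are flush
- rail3: Fixed section 3 (counted from the +y, left end) of the aluminium rail, behind and above the gap at y = +31 mm of the rack: 18 mm (x) by 62 mm (y) by 12 mm high; origin at the centre of its underside, 36 mm above the counter, top face 12 mm higher. Dark lines mark where sections meet; the tops are flush
- rail4: Fixed section 4 (counted from the +y, left end) of the aluminium rail, behind and above the gap at y = -31 mm of the rack: 18 mm (x) by 62 mm (y) by 12 mm high; origin at the centre of its underside, 36 mm above the counter, top face 12 mm higher. Dark lines mark where sections meet; the tops are flush
- rail5: Fixed section 5 (counted from the +y, left end) of the aluminium rail, behind and above the gap at y = -93 mm of the rack: 18 mm (x) by 62 mm (y) by 12 mm high; origin at the centre of its underside, 36 mm above the counter, top face 12 mm higher. Dark lines mark where sections meet; the tops are flush
- rail6: Fixed section 6 (counted from the +y, left end) of the aluminium rail, behind and above the gap at y = -155 mm of the rack: 18 mm (x) by 62 mm (y) by 12 mm high; origin at the centre of its underside, 36 mm above the counter, top face 12 mm higher. Dark lines mark where sections meet; the tops are flush
- cap_red: Red block, fixed at one end of the rail (left or right): gaps are counted from this end, empty or not. 30 x 24 x 56 mm high, origin at the centre of its underside on the counter, 199 mm along the rack's y axis from the rack's middle
- cap_white: White block of the same size at the other end of the rail
- tin: The tin to push: round steel spice tin with an orange lid, 44 mm across, 34 mm high, 0.08 to 0.15 kg, loose, standing upright on the counter in front of the rack. Origin at the centre of its underside. It slides on the counter and stays upright when pushed low (below about 20 mm). Fully home against the back board, its origin is at x = +13 mm in the rack's frame
- tin_blue: The same tin with a blue lid, already home in the second gap from one end; leave alone. Origin at the centre of its underside
- tin_green: The same tin with a green lid, already home in the second gap from the other end; leave alone. Origin at the centre of its underside
- pot: Bystander: white plastic pot with green screw-top lid, 72 mm across, 90 mm high, left of the rack; origin under its centre
- jug: Bystander: glass measuring jug, 100 mm across, 110 mm high, handle to its own +y (reaching 83 mm from the centre), right of the rack; origin under its centre
- salt_bowl: Bystander: blue bowl, 90 mm across, 40 mm high, beyond the rack; origin under its centre
- mug: Bystander: white mug, 80 mm across, 90 mm high, handle to its own +y, far left; origin under its centre

How it is judged:
By the outcome, as a careful person would: the job done as asked, in the order asked, and still so for the second after the job is handed in, with the robot touching nothing.
It also fails if it takes over 72 s, if anything falls off the work surface, if the arm or the gripper's body presses on something with over 40 N, if the wrist force passes 120 N, or if a joint passes its speed limit or range.

## Working session

There is one attempt and no reset: what is moved stays moved. The work goes in short steps, Python scripts to look and compute and a shell command to move; the robot and the scene stay as the last step left them, time stands still between calls to the robot, and variables do not carry over. Pictures are saved under pics/ and viewed, at most 10 in all, crops included, and the job is handed in when it is done.

```bash
mkdir -p pics
python3 - <<'E'
from rig import ctrl, optics
import cv2
for n in("scene","top"):
    d=optics.capture(n); cv2.imwrite(f"pics/{n}0.png",d["img"]); print(n,d["K"],d["R"],d["t"])
s=ctrl.sense(); print(s["time_s"],s["eef_pos"],s["ee_rot"],s["force"])
E
```

```text
scene [[522.95861888   0.         311.79266624]
 [  0.         522.95861888 238.06391742]
 [  0.           0.           1.        ]] [[ 0.54027771  0.84137441  0.01375154]
 [ 0.54471552 -0.33723255 -0.76782759]
 [-0.64139302  0.42233081 -0.64050893]] [-346.78662366 -298.5170042  1678.0466376 ]
top [[624.71792089   0.         317.73076657]
 [  0.         624.71792089 247.64005405]
 [  0.           0.           1.        ]] [[ 0.00307915 -0.99994978  0.00953722]
 [-0.99370608 -0.0041276  -0.11194283]
 [ 0.11197657 -0.00913251 -0.99366888]] [  -9.44910326  646.83656053 1402.3265568 ]
0.1 [227.60793122 472.79432592 200.69980697] [-2.62182899e-04  2.22520290e-01  9.74927891e-01 -5.10007220e-04] [ 0.10304935 -0.8194793  -0.86496887]
```

View pics/scene0.png

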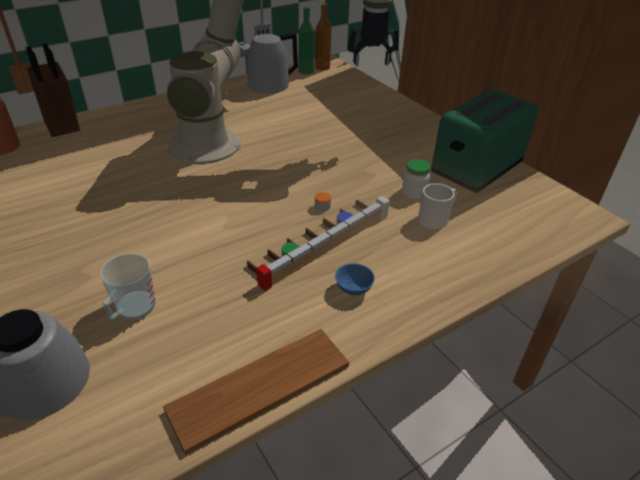

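View pics/top0.png

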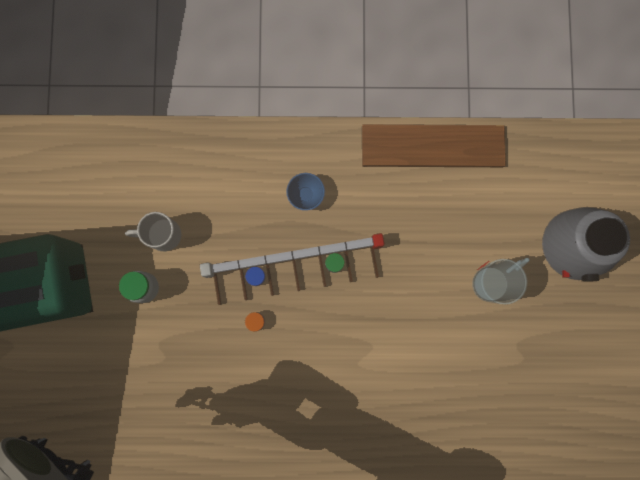

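The scene and top views show the red block at the right end (top 378,240) and the white one at the left (206,270). The third gap from red is therefore the empty one at y=-31 mm, behind it rail4. Green (335,262) is in gap 2 from red. Blue (255,276) is in the second gap from white. The orange tin (255,322) stands in front of the blue gap.

```bash
cat > h.py <<'E'
import numpy as np, cv2
from rig import ctrl, optics
def ray(d,u,v):
    r=d["R"].T@np.linalg.solve(d["K"],[u,v,1.]); return -d["R"].T@d["t"], r/np.linalg.norm(r)
def onz(d,p,z):
    c,r=ray(d,*p); return c+r*(z-c[2])/r[2]
def tri(a,pa,b,pb):
    c1,r1=ray(a,*pa);c2,r2=ray(b,*pb)
    s=np.linalg.lstsq(np.c_[r1,-r2],c2-c1,rcond=None)[0]
    p,q=c1+s[0]*r1,c2+s[1]*r2; return (p+q)/2,np.linalg.norm(p-q)
def proj(d,X):
    x=d["K"]@(d["R"]@X+d["t"]); return x[:2]/x[2]
HUE={"orange":(5,18,150),"blue":(112,130,150),"green":(50,70,120),"red":(-4,4,150)}
def blobs(d,col,roi,mn=15):
    h=cv2.cvtColor(d["img"],cv2.COLOR_BGR2HSV).astype(int); lo,hi,s=HUE[col]
    H=np.where(h[...,0]>170,h[...,0]-180,h[...,0])
    m=((H>=lo)&(H<=hi)&(h[...,1]>s)&(h[...,2]>70)).astype(np.uint8)
    k=np.zeros_like(m);x0,y0,x1,y1=roi;k[y0:y1,x0:x1]=m[y0:y1,x0:x1]
    n,l,st,c=cv2.connectedComponentsWithStats(k)
    return [(c[i].round(2),st[i].tolist()) for i in range(1,n) if st[i][4]>mn]
E
python3 - <<'E'
from h import *
T=optics.capture("top");S=optics.capture("scene")
for c in HUE:
    a=blobs(T,c,(190,220,400,345));b=blobs(S,c,(230,180,400,300)); print(c,a,b)
    if a and b:
        a=max(a,key=lambda q:q[1][4]);b=max(b,key=lambda q:q[1][4])
        print("   ",tri(T,a[0],S,b[0]), onz(T,a[0],34), onz(S,b[0],34))
# rail: bright grey pixels in top
h=cv2.cvtColor(T["img"],cv2.COLOR_BGR2HSV); m=((h[...,1]<45)&(h[...,2]>130)).astype(np.uint8)
k=np.zeros_like(m);k[230:285,190:390]=m[230:285,190:390]
ys,xs=np.nonzero(k); print(xs.min(),xs.max(),len(xs))
vx,vy,x0,y0=cv2.fitLine(np.c_[xs,ys].astype(np.float32),cv2.DIST_HUBER,0,.01,.01).ravel();print(vx,vy,x0,y0)
p,q=onz(T,(x0-60*vx,y0-60*vy),48),onz(T,(x0+60*vx,y0+60*vy),48);print(p,q)
cv2.imwrite("pics/topcrop.png",cv2.resize(T["img"][220:345,190:400],None,fx=3.8,fy=3.8,interpolation=cv2.INTER_CUBIC))
cv2.imwrite("pics/scenecrop.png",cv2.resize(S["img"][185:300,235:405],None,fx=4.5,fy=4.5,interpolation=cv2.INTER_CUBIC))
E
```

```text
orange [(array([254.04, 321.45]), [245, 313, 19, 18, 277])] [(array([322.41, 197.03]), [315, 192, 16, 11, 134])]
    (array([477.97241526, 137.83894836,  33.61048565]), np.float64(1.405331715780972)) [477.60736278 137.20190532  34.        ] [478.73108668 138.16482934  34.        ]
blue [] []
green [] [(array([288.67, 247.03]), [282, 242, 16, 12, 109])]
red [(array([377.88, 240.09]), [373, 234, 11, 13, 112])] [(array([264.79, 274.83]), [256, 265, 16, 26, 193])]
    (array([ 665.71573925, -143.36284291,   39.72033215]), np.float64(4.932461866426641)) [ 665.27697699 -146.15104209   34.        ] [ 661.6033857  -138.57504704   34.        ]
200 372 1233
0.98588634 -0.16741593 286.19977 255.35103
[604.07096524 199.07213224  48.        ] [651.18711307 -70.13770763  48.        ]
```

View pics/topcrop.png

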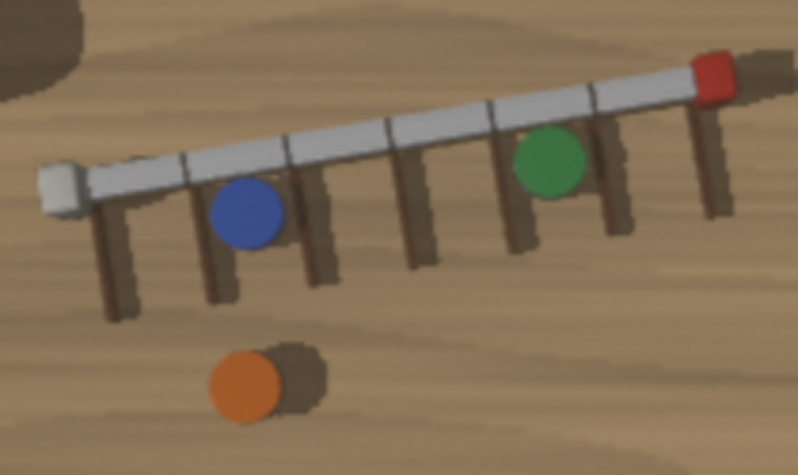

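View pics/scenecrop.png

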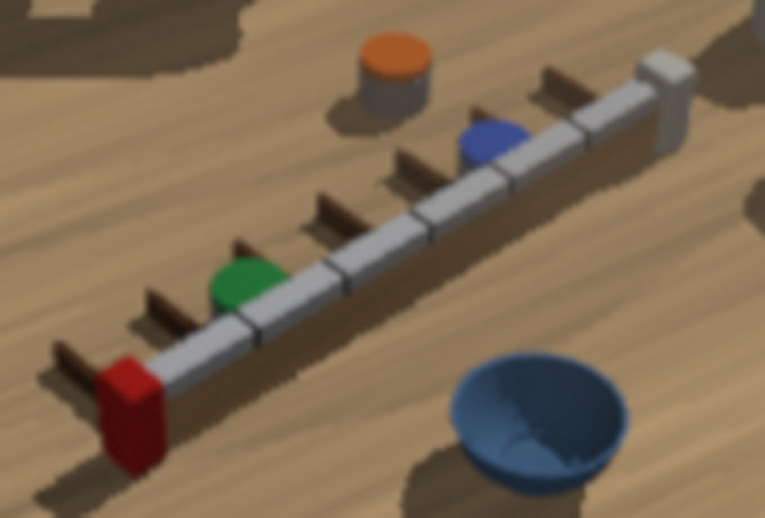

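The top crop shows rail joints at about (184,168), (286,149), (388,131), (490,113) and (592,95). The lids are at blue (247,214), green (549,161) and orange (245,387). The scene crop confirms the third gap from red is empty.

Run:
```python
from h import *
T=optics.capture("top");S=optics.capture("scene")
f=lambda p,o,s:(np.array(p)+.5)/s-.5+o
J=[f(p,(190,220),3.8) for p in[(184,168),(286,149),(388,131),(490,113),(592,95)]]
JS=[f(p,(235,185),4.5) for p in[(580,127),(503,173),(423,222),(337,270),(246,319)]]
for a,b in zip(J,JS): print("tri joint",tri(T,a,S,b), onz(T,a,48)[:2])
P=np.array([onz(T,a,48)[:2] for a in J]); yv=np.array([124,62,0,-62,-124])
A=np.polyfit(yv,P,1); ey=A[0]; print("scale",np.linalg.norm(ey)); ey/=np.linalg.norm(ey); ex=np.array([ey[1],-ey[0]]); yaw=np.arctan2(ex[1],ex[0])
O=A[1]-44*ex; print("origin",O,"yaw",yaw,"ex",ex,"ey",ey)
for n,p in dict(blue=(247,214),green=(549,161),orange=(245,387)).items():
    w=onz(T,f(p,(190,220),3.8),34)[:2]; print(n,w,"rack",ex@(w-O),ey@(w-O))
w=onz(T,(254.04,321.45),34)[:2];print("orange blob",ex@(w-O),ey@(w-O))
for n,x,y in[("rail6",44,-155),("rail5",44,-93),("rail4",44,-31),("home",13,-31),("front",-70,-31)]: print(n,O+x*ex+y*ey)
```

```text
tri joint (array([608.43903999, 175.22048516,  49.31110447]), np.float64(2.9583909558717187)) [607.71348855 174.13812956]
tri joint (array([619.84648757, 114.0670937 ,  49.23179172]), np.float64(2.117365160541164)) [619.37861365 113.26885541]
tri joint (array([631.03011906,  53.17609184,  48.41738841]), np.float64(2.2490825514797663)) [630.47107574  52.23518633]
tri joint (array([641.80873184,  -8.20248915,  50.01334675]), np.float64(1.699880370279611)) [641.59162873  -8.95304639]
tri joint (array([652.46824316, -69.55727982,  52.66658282]), np.float64(1.1225138447179415)) [652.74037948 -70.29643064]
scale 1.0021258246349483
origin [587.10328393  44.12811898] yaw 0.18168933706669863 ex [0.98353985 0.18069136] ey [-0.18069136  0.98353985]
blue [581.21794881 137.34725558] rack 11.055431037521819 92.74816463125161
green [614.03299286 -44.92022869] rack 10.396174703411122 -92.44856406404502
orange [477.55432128 137.052843  ] rack -90.95507521025785 111.18972005110075
orange blob -90.87597250728903 111.32674464563824
rail6 [ 658.38619815 -100.37013755]
rail5 [647.18333378 -39.39066699]
rail4 [635.98046942  21.58880357]
home [605.49073413  15.98737139]
front [523.85692677   0.98998844]
```

Rack: origin ≈ (587,44), yaw 0.182, and the triangulated rail top at ≈49 mm agrees with the text. The tin is at rack (-91,111). First I close the fingers and go above rail6, turning the tool to align with the rack.

```bash
python3 -m handwheel '[[[1,0.3,-0.4,0,-0.67],[1,0.5,-0.7,0,-0.67],[1,0.5,-0.7,0,-0.67],[1,0.5,-0.7,0,-0.67],[1,0.5,-0.7,0,-0.67],[1,0.5,-0.7,0,-0.67],[1,0.5,-0.7,0,-0.67],[1,0.5,-0.7,0,-0.67],[1,0.5,-0.7,0,-0.67],[1,0.5,-0.7,0,-0.7]]]' 20
python3 -m handwheel '[[[1,0.5,-0.6,-0.2,0],[1,0.5,-0.6,-0.2,0],[1,0.5,-0.6,-0.2,0],[1,0.5,-0.6,-0.2,0],[1,0.5,-0.6,-0.2,0],[1,0.5,-0.6,-0.2,0],[1,0.4,-0.6,-0.2,0],[1,0.2,-0.4,-0.2,0],[1,0,0,0,0],[1,0,0,0,0]]]'
```

```text
time_s: 1.3
eef_pos: [468.6, 136.4, 201.3]
ee_rot: [0.0, 0.641, 0.767, 0.0]
force: [-0.4, -0.7, -0.1]
grip_width: -0.002
grip_force: 0.0
time_s: 2.3
eef_pos: [647.5, -91.7, 120.9]
ee_rot: [-0.0, 0.64, 0.768, -0.0]
force: [0.8, 0.6, 0.1]
grip_width: 0.004
grip_force: 0.0
```

```bash
python3 -m handwheel '[[[1,0.1,-0.1,-0.4,0],[1,0.1,-0.08,-0.5,0],[1,0,0,-0.3,0],[1,0,0,-0.1,0],[1,0,0,0,0],[1,0,0,0,0]]]'
python3 - <<'E'
from h import *
for n,r in(("top",(190,180,400,345)),("scene",(215,150,405,300))):
    d=optics.capture(n);x0,y0,x1,y1=r;cv2.imwrite(f"pics/{n}1.png",cv2.resize(d["img"][y0:y1,x0:x1],None,fx=3.4,fy=3.4,interpolation=cv2.INTER_CUBIC))
E
```

```text
time_s: 2.9
eef_pos: [658.3, -100.7, 57.6]
ee_rot: [0.001, 0.64, 0.769, 0.0]
force: [-0.5, 0.4, 0.5]
grip_width: -0.001
grip_force: 0.0
```

View pics/scene1.png

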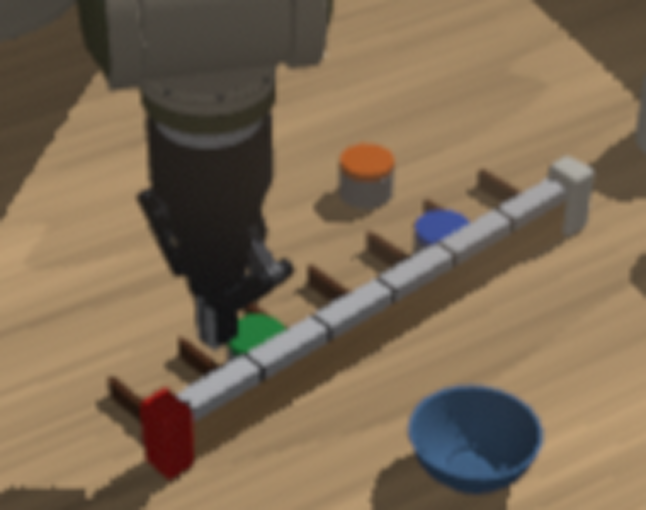

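Run:
```python
from h import *
T=optics.capture("top");S=optics.capture("scene");print(ctrl.sense()["eef_pos"])
for p in[(658.3,-100.7,57.6),(658.3,-100.7,48)]:
    print((proj(T,np.array(p))-(190,180))*3.4,(proj(S,np.array(p))-(215,150))*3.4)
```

```text
[ 658.1289974  -101.01306431   57.07008082]
[574.65133974 209.99973919] [215.65173237 374.68989064]
[573.57843749 211.73011393] [216.04310878 385.38165792]
```

View pics/top1.png

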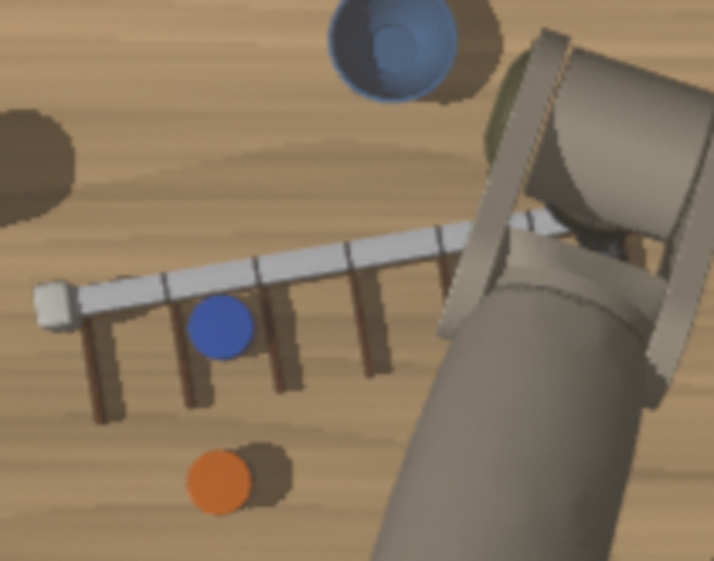

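The arm covers rail6 in the top view. In the scene view the tip looks slightly above its predicted position (216,375), so I creep down and go by the force.

```bash
python3 -m handwheel '[[[1,0,0,-0.04,0],[1,0,0,-0.04,0],[1,0,0,-0.02,0],[1,0,0,-0.02,0],[1,0,0,-0.02,0],[1,0,0,0,0]]]'
python3 -m handwheel '[[[1,0,0,-0.02,0],[1,0,0,0,0]]]'
python3 - <<'E'
from h import *
d=optics.capture("scene");x0,y0,x1,y1=(235,200,345,300);cv2.imwrite(f"pics/s2.png",cv2.resize(d["img"][y0:y1,x0:x1],None,fx=5.5,fy=5.5,interpolation=cv2.INTER_CUBIC))
E
```

```text
time_s: 3.7
eef_pos: [657.7, -100.9, 49.0]
ee_rot: [-0.0, 0.64, 0.769, -0.0]
force: [0.3, 0.0, 0.0]
grip_width: -0.005
grip_force: 0.0
time_s: 3.9
eef_pos: [657.8, -101.0, 48.1]
ee_rot: [-0.0, 0.64, 0.769, -0.0]
force: [-0.2, 0.2, 0.3]
grip_width: 0.004
grip_force: 0.0
```

View pics/s2.png

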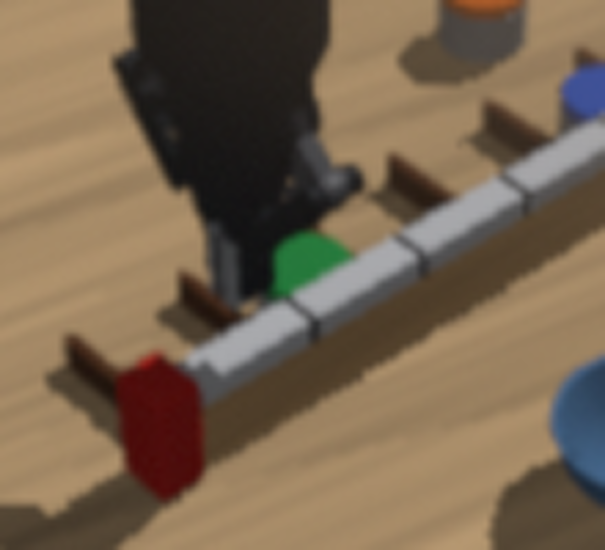

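The tip seems to end well above the rail: about 8 px above the predicted (239,348), with its shadow at (205,358). There is no force at TCP z=48. I keep creeping down in small steps.

```bash
python3 -m handwheel '[[[1,0,0,-0.02,0],[1,0,0,-0.02,0],[1,0,0,0,0]]]'|grep -E "pos|force"
```

```text
eef_pos: [657.7, -101.0, 46.0]
force: [-0.2, -0.1, -0.1]
grip_force: 0.0
```

Run:
```python
from h import *
S=optics.capture("scene");T=optics.capture("top")
g=lambda x,y:np.array([x/5.5+235,y/5.5+200])
n=onz(S,g(205,358),48);print("shadow",n)
O=np.array([587.1,44.1]);ex=np.array([.9835,.1807]);ey=np.array([-.1807,.9835])
print(ex@(n[:2]-O),ey@(n[:2]-O))
# shadow direction from tin in top view
a=onz(T,(190+245/3.8,220+387/3.8),34);b=onz(T,(190+292/3.8,220+379/3.8),0);print("shadow per mm",(b-a)[:2]/34)
c=onz(S,g(235,303),72);print("tip if z72",c); c=onz(S,g(235,303),48);print("tip if z48",c)
```

```text
shadow [ 655.88146894 -115.57157641   48.        ]
38.79392084852927 -169.46580684072498
shadow per mm [ 0.13947045 -0.75364057]
tip if z72 [ 656.71435253 -101.13822543   72.        ]
tip if z48 [632.9863737  -88.29759126  48.        ]
```

```bash
python3 -m handwheel '[[[1,0,0,-0.02,0],[1,0,0,-0.02,0],[1,0,0,-0.02,0],[1,0,0,-0.02,0],[1,0,0,0,0]]]'|grep -E "pos|force"
```

```text
eef_pos: [657.7, -100.9, 42.0]
force: [0.3, 0.9, -0.3]
grip_force: 0.0
```

```bash
python3 -m handwheel '[[[1,0,0,-0.02,0],[1,0,0,-0.02,0],[1,0,0,-0.02,0],[1,0,0,-0.02,0],[1,0,0,0,0]]]'|grep -E "pos|force"
python3 - <<'E'
from h import *
d=optics.capture("scene");x0,y0,x1,y1=(235,200,345,300);cv2.imwrite(f"pics/s3.png",cv2.resize(d["img"][y0:y1,x0:x1],None,fx=5.5,fy=5.5,interpolation=cv2.INTER_CUBIC))
E
```

```text
eef_pos: [657.7, -101.0, 38.0]
force: [0.4, 0.7, 0.7]
grip_force: 0.0
```

View pics/s3.png

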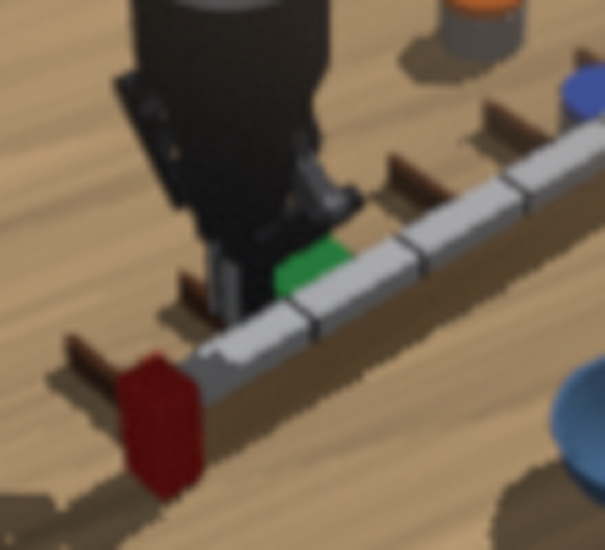

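The tip (≈245,322) is still above the rail, and its shadow on the rail top is drawing nearer (225,355). I continue down.

```bash
python3 -m handwheel '[[[1,0,0,-0.02,0],[1,0,0,-0.02,0],[1,0,0,-0.02,0],[1,0,0,0,0]]]'|grep -E "pos|force"
```

```text
eef_pos: [657.7, -100.9, 35.0]
force: [0.2, 0.5, 0.7]
grip_force: 0.0
```

```bash
python3 -m handwheel '[[[1,0,0,-0.02,0],[1,0,0,-0.02,0],[1,0,0,0,0]]]'|grep -E "pos|force"
```

```text
eef_pos: [657.7, -100.9, 33.0]
force: [-0.8, -0.2, 0.4]
grip_force: 0.0
```

```bash
python3 -m handwheel '[[[1,0,0,-0.02,0],[1,0,0,-0.02,0],[1,0,0,0,0]]]'|grep -E "pos|force"
```

```text
eef_pos: [657.7, -101.0, 31.0]
force: [-0.3, -0.1, 0.5]
grip_force: 0.0
```

```bash
python3 -m handwheel '[[[1,0,0,-0.02,0],[1,0,0,-0.02,0],[1,0,0,0,0]]]'|grep -E "pos|force"
```

```text
eef_pos: [657.7, -101.0, 29.0]
force: [-0.2, 0.8, 0.1]
grip_force: 0.0
```

```bash
python3 -m handwheel '[[[1,0,0,-0.02,0],[1,0,0,0,0]]]'|grep -E "pos|force"
```

```text
eef_pos: [657.7, -100.9, 28.0]
force: [0.6, -0.4, -0.1]
grip_force: 0.0
```

```bash
python3 -m handwheel '[[[1,0,0,-0.02,0],[1,0,0,0,0]]]'|grep -E "pos|force"
```

```text
eef_pos: [657.7, -101.0, 27.0]
force: [0.3, -0.1, 0.6]
grip_force: 0.0
```

```bash
python3 -m handwheel '[[[1,0,0,-0.02,0],[1,0,0,0,0]]]'|grep -E "pos|force"
```

```text
eef_pos: [657.7, -100.9, 26.0]
force: [-0.2, 0.4, -0.3]
grip_force: 0.0
```

```bash
python3 -m handwheel '[[[1,0,0,-0.02,0],[1,0,0,0,0]]]'|grep -E "pos|force"
```

```text
eef_pos: [657.7, -100.9, 25.0]
force: [0.2, 0.2, 0.5]
grip_force: 0.0
```

Run:
```python
from h import *
d=optics.capture("scene");x0,y0,x1,y1=(250,225,320,295);a=cv2.resize(d["img"][y0:y1,x0:x1],(560,560),interpolation=cv2.INTER_CUBIC)
t=optics.capture("top");b=cv2.resize(t["img"][220:290,340:369],(232,560),interpolation=cv2.INTER_CUBIC)
cv2.imwrite("pics/s4.png",np.clip(np.hstack([a,b])*1.3,0,255).astype(np.uint8))
```

```text
(no output)
```

View pics/s4.png

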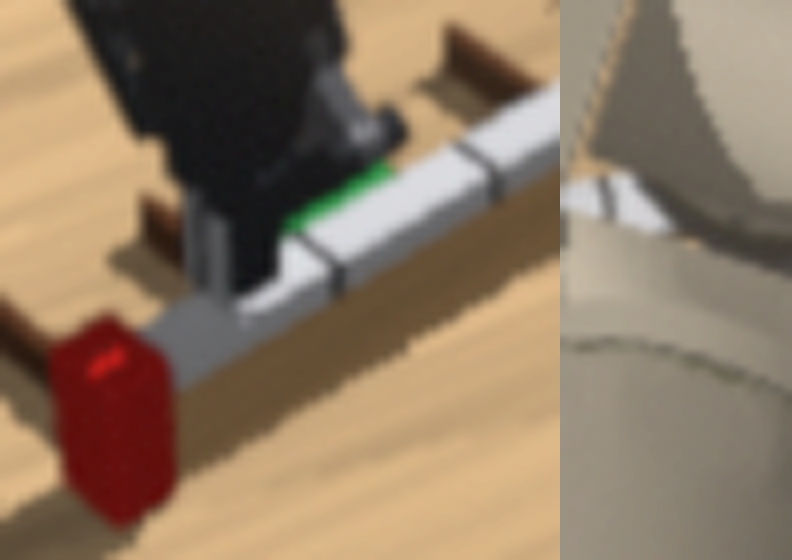

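The finger bottom (235,298) is now right at the rail top, so contact is close. The real tip is about 23 mm short of the reported TCP. I take 0.5–1 mm steps.

```bash
python3 -m handwheel '[[[1,0,0,-0.01,0],[1,0,0,0,0]]]'|grep -E "pos|force"
```

```text
eef_pos: [657.8, -101.0, 24.7]
force: [-0.7, 0.2, -0.0]
grip_force: 0.0
```

```bash
python3 -m handwheel '[[[1,0,0,-0.01,0],[1,0,0,0,0]]]'|grep -E "pos|force"
```

```text
eef_pos: [657.8, -101.0, 24.1]
force: [-0.2, -0.9, -0.1]
grip_force: 0.0
```

```bash
python3 -m handwheel '[[[1,0,0,-0.01,0],[1,0,0,0,0]]]'|grep -E "pos|force"
```

```text
eef_pos: [657.8, -101.0, 23.6]
force: [-0.4, 0.1, -0.1]
grip_force: 0.0
```

```bash
python3 -m handwheel '[[[1,0,0,-0.01,0],[1,0,0,0,0]]]'|grep -E "pos|force"
```

```text
eef_pos: [657.8, -101.0, 23.1]
force: [-0.4, 0.6, -1.1]
grip_force: 0.0
```

```bash
python3 -m handwheel '[[[1,0,0,-0.01,0],[1,0,0,0,0]]]'|grep -E "pos|force"
```

```text
eef_pos: [657.7, -101.0, 22.6]
force: [0.1, -0.6, -0.1]
grip_force: 0.0
```

```bash
python3 -m handwheel '[[[1,0,0,-0.01,0],[1,0,0,0,0]]]'|grep -E "pos|force"
```

```text
eef_pos: [657.8, -101.0, 22.1]
force: [0.1, -0.3, 1.0]
grip_force: 0.0
```

```bash
python3 -m handwheel '[[[1,0,0,-0.01,0],[1,0,0,0,0]]]'|grep -E "pos|force"
```

```text
eef_pos: [657.8, -101.0, 21.6]
force: [0.4, -0.2, -0.3]
grip_force: 0.0
```

```bash
python3 -m handwheel '[[[1,0,0,-0.01,0],[1,0,0,0,0]]]'|grep -E "pos|force"
```

```text
eef_pos: [657.7, -101.0, 21.1]
force: [-0.2, -0.2, 0.7]
grip_force: 0.0
```

Run:
```python
from h import *
d=optics.capture("scene");g=cv2.cvtColor(d["img"],cv2.COLOR_BGR2GRAY)
print("cols",list(range(270,292)))
for r in range(254,274): print(r,g[r,270:292])
for z in(48,44,40): print(z,proj(d,np.array([657.7,-101,z])))
for y in(-11,11):
  for x in(-9,9):
    p=np.array([657.7+.9835*x-.1807*y,-101+.1807*x+.9835*y,48]);print(x,y,proj(d,p))
```

```text
cols [270, 271, 272, 273, 274, 275, 276, 277, 278, 279, 280, 281, 282, 283, 284, 285, 286, 287, 288, 289, 290, 291]
254 [ 26  29  34  54  47  49  60  58  38  21  17  18  16  18  27  69  87  82
 116 151 164 166]
255 [ 26  25  28  52  50  50  60  63  42  22  17  18  17  16  43 115 140 127
  99 120 144 160]
256 [ 31  26  29  53  50  48  60  63  44  26  18  17  17  18  51 139 164 162
 138 107 106 130]
257 [ 45  34  30  53  48  44  58  63  46  26  17  16  16  17  52 139 166 169
 164 142 110  91]
258 [ 58  51  41  52  47  43  58  63  47  26  17  17  17  16  48 129 162 169
 166 160 133  81]
259 [ 65  63  56  56  48  43  58  63  47  27  18  18  19  17  43 115 155 163
 153 139 114  70]
260 [ 65  64  64  62  50  42  57  63  46  25  18  16  18  27  59 123 143 138
 119  97  83  56]
261 [ 66  65  66  66  53  45  58  63  48  26  18  20  32  62 104 132 121  98
  86  82  76  56]
262 [ 81  71  73  74  62  49  59  64  51  29  22  36  69  97 120 115  94  82
  79  78  76  61]
263 [ 94  78  80  80  72  61  64  65  57  43  40  59  87 100  93  85  81  79
  77  74  70  64]
264 [89 82 82 82 81 76 73 71 69 65
[... 214 characters left out ...]
80 79 77 74 71 66 64 64 64 64 64 63 64]
268 [70 79 80 81 81 80 80 80 79 79 76 71 66 64 64 64 65 64 64 63 63 63]
269 [56 73 79 80 80 80 80 78 77 73 69 65 64 64 65 64 64 64 64 63 63 64]
270 [41 66 77 80 80 80 76 74 70 65 64 64 65 65 65 64 64 63 63 63 63 63]
271 [37 57 74 79 78 76 71 65 65 64 64 65 65 64 64 63 64 64 63 64 64 66]
272 [34 52 72 77 73 70 66 64 64 65 65 64 64 64 64 64 63 63 64 64 66 68]
273 [34 50 67 69 65 65 65 64 65 64 65 64 63 63 64 63 63 64 65 68 72 75]
48 [278.29442165 263.24225649]
44 [278.34255684 264.54283554]
40 [278.39048441 265.8378046 ]
-9 -11 [271.99663144 263.46306889]
9 -11 [277.14678207 267.49289128]
-9 11 [279.42122756 259.06878555]
9 11 [284.5831303  263.02176251]
```

The finger's lower edge is at row ≈263.5. With the tip touching, its front edge would be near row 266, so a few mm remain.

```bash
python3 -m handwheel '[[[1,0,0,-0.02,0],[1,0,0,0,0]]]'|grep -E "pos|force"
```

```text
eef_pos: [657.7, -101.0, 20.1]
force: [-0.4, -0.1, -0.5]
grip_force: 0.0
```

```bash
python3 -m handwheel '[[[1,0,0,-0.02,0],[1,0,0,0,0]]]'|grep -E "pos|force"
```

```text
eef_pos: [657.7, -101.0, 19.0]
force: [-0.3, -0.3, 0.4]
grip_force: 0.0
```

```bash
python3 -m handwheel '[[[1,0,0,-0.02,0],[1,0,0,0,0]]]'|grep -E "pos|force"
```

```text
eef_pos: [657.8, -101.0, 18.1]
force: [-0.1, 0.8, -0.3]
grip_force: 0.0
```

```bash
python3 -m handwheel '[[[1,0,0,-0.02,0],[1,0,0,0,0]]]'|grep -E "time|pos|force"
```

```text
time_s: 10.05
eef_pos: [657.9, -101.0, 18.0]
force: [-3.2, 1.1, 6.1]
grip_force: 2.9
```

Contact: 6 N at TCP z≈18, so the real tip is 30 mm short of the reported TCP. I now slide along the rail.

```bash
python3 -m handwheel '[[[1,0,0,-0.01,0],[1,-0.022,0.122,0,0],[1,-0.022,0.122,0,0],[1,-0.022,0.122,0,0],[1,-0.022,0.122,0,0],[1,-0.022,0.122,0,0],[1,-0.022,0.122,0,0]]]'|grep -E "pos|force"
```

```text
eef_pos: [652.2, -65.3, 18.0]
force: [1.0, -3.4, 5.0]
grip_force: 2.6
```

```bash
python3 -m handwheel '[[[1,-0.022,0.122,0,0],[1,-0.022,0.122,0,0],[1,-0.022,0.122,0,0],[1,-0.022,0.122,0,0],[1,-0.022,0.122,0,0],[1,-0.022,0.122,0,0],[1,-0.022,0.122,0,0]]]'|grep -E "pos|force"
```

```text
eef_pos: [644.6, -22.5, 18.0]
force: [0.9, -3.3, 5.6]
grip_force: 2.7
```

```bash
python3 -m handwheel '[[[1,-0.022,0.122,0,0],[1,-0.022,0.122,0,0],[1,-0.022,0.122,0,0],[1,-0.022,0.122,0,0],[1,-0.022,0.122,0,0],[1,-0.022,0.122,0,0],[1,-0.022,0.122,0,0],[1,0,0,0,0]]]'|grep -E "time|pos|force"
```

```text
time_s: 12.25
eef_pos: [636.7, 21.1, 18.0]
force: [0.6, 0.6, 5.8]
grip_force: 3.2
```

The contact held throughout (about 5–6 N), and the slide ended mid-rail4 at rack y≈-31.6. I lift straight up and go to the tin's left side. There I take a closed and a part-open picture, to see how the fingers really sit.

```bash
python3 -m handwheel '[[[1,0,0,0.4,0],[1,0,0,0.8,0],[1,0,0,0.8,0],[1,-0.5,0.5,0,0],[1,-0.56,0.56,0,0],[1,-0.56,0.56,0,0],[1,-0.56,0.56,0,0],[1,-0.56,0.56,0,0],[1,-0.56,0.56,0,0],[1,0,0,0,0]]]'|grep -E "pos|force"
python3 - <<'E'
from h import *
d=optics.capture("scene");p=proj(d,ctrl.sense()["eef_pos"]);print(p);np.save("c.npy",d["img"])
E
python3 -m handwheel '[[[-0.2,0,0,0,0],[-0.2,0,0,0,0],[-0.2,0,0,0,0],[-0.2,0,0,0,0],[-0.2,0,0,0,0],[-0.2,0,0,0,0]]]'
python3 - <<'E'
from h import *
d=optics.capture("scene");p=proj(d,ctrl.sense()["eef_pos"]).astype(int);a=np.load("c.npy");print(p)
f=lambda i:cv2.resize(i[p[1]-75:p[1]+45,p[0]-40:p[0]+40],(400,600),interpolation=cv2.INTER_CUBIC)
cv2.imwrite("pics/s5.png",np.clip(np.hstack([f(a),f(d["img"])])*1.5,0,255).astype(np.uint8))
E
```

```text
eef_pos: [468.0, 188.6, 116.9]
force: [0.3, 0.1, 0.7]
grip_force: 0.0
[336.85121805 163.976533  ]
time_s: 13.9
eef_pos: [470.9, 185.9, 116.7]
ee_rot: [-0.0, 0.64, 0.768, -0.0]
force: [-0.9, -0.8, -0.9]
grip_width: 0.599
grip_force: 0.0
[336 164]
```

View pics/s5.png

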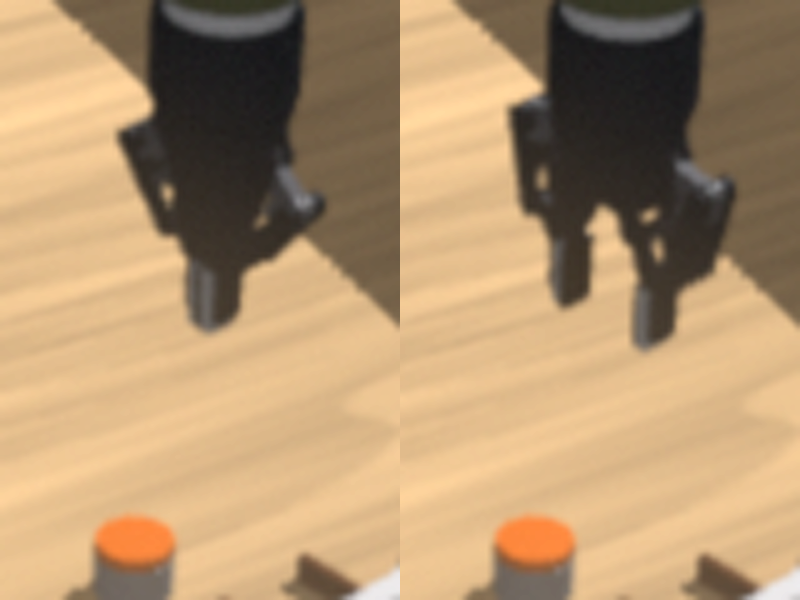

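The picture shows the fingers closing along the rack's x, as intended. The tips lie about 31 mm short of the TCP (its projection is at (200,375), the tip at (208,330)), and the knuckles are well above. I now go down left of the tin with the fingers slightly apart, as a cradle.

```bash
python3 -m handwheel '[[[0.7,-0.02,0,-0.4,0],[0.7,-0.02,0,-0.7,0],[0.7,0,0,-0.6,0],[0.7,0,0,-0.5,0],[0.7,0,0,-0.3,0],[0.7,0,0,-0.1,0],[0.7,0,0,-0.1,0],[0.7,0,0,0,0]]]'
python3 - <<'E'
from h import *
T=optics.capture("top");S=optics.capture("scene");O=np.array([587.1,44.1]);ex=np.array([.9835,.1807]);ey=np.array([-.1807,.9835])
for d in(T,S):
    b=max(blobs(d,"orange",(190,180,400,380) if d is T else (230,170,400,300)),key=lambda q:q[1][4]);w=onz(d,b[0],34)[:2];print(b[1],ex@(w-O),ey@(w-O))
e=ctrl.sense()["eef_pos"];print("tcp rack",ex@(e[:2]-O),ey@(e[:2]-O),e[2])
E
```

```text
time_s: 14.75
eef_pos: [469.0, 186.0, -18.2]
ee_rot: [0.0, 0.64, 0.769, 0.0]
force: [0.5, -0.4, -0.1]
grip_width: 0.151
grip_force: 0.0
[255, 313, 8, 17, 88] -91.58626914389767 100.73448641524514
[316, 193, 15, 10, 120] -88.0470114140148 112.06967844642443
tcp rack -90.23305918373937 160.95096913602063 -17.64098092537849
```

```bash
python3 -m handwheel '[[[0.7,0.02,-0.12,0,0],[0.7,0.022,-0.12,0,0],[0.7,0.022,-0.12,0,0],[0.7,0.022,-0.12,0,0],[0.7,0.022,-0.12,0,0],[0.7,0.022,-0.12,0,0],[0.7,0.022,-0.12,0,0],[0.7,0.022,-0.12,0,0],[0.7,0.022,-0.12,0,0],[0.7,0.022,-0.12,0,0]]]'
cat > m.py <<'E'
from h import *
T=optics.capture("top");S=optics.capture("scene");O=np.array([587.1,44.1]);ex=np.array([.9835,.1807]);ey=np.array([-.1807,.9835])
for n,d in(("T",T),("S",S)):
    B=blobs(d,"orange",(190,180,400,380) if d is T else (230,170,400,300))
    if B: b=max(B,key=lambda q:q[1][4]);w=onz(d,b[0],34)[:2];print(n,b[1],(ex@(w-O)).round(1),(ey@(w-O)).round(1))
e=ctrl.sense()["eef_pos"];print("tcp rack",(ex@(e[:2]-O)).round(1),(ey@(e[:2]-O)).round(1),e[2].round(1))
E
python3 m.py
```

```text
time_s: 15.85
eef_pos: [479.8, 125.5, -18.3]
ee_rot: [-0.0, 0.64, 0.769, 0.0]
force: [0.4, 0.5, 0.3]
grip_width: 0.147
grip_force: 0.5
S [303, 200, 15, 10, 128] -87.2 65.2
tcp rack -90.8 99.2 -18.3
```

```bash
python3 -m handwheel '[[[0.7,0.022,-0.12,0,0],[0.7,0.022,-0.12,0,0],[0.7,0.022,-0.12,0,0],[0.7,0.022,-0.12,0,0],[0.7,0.022,-0.12,0,0],[0.7,0.022,-0.12,0,0],[0.7,0.022,-0.12,0,0],[0.7,0.022,-0.12,0,0],[0.7,0.022,-0.12,0,0],[0.7,0.022,-0.12,0,0]]]'|grep -E "pos|force"; python3 m.py
```

```text
eef_pos: [490.8, 65.5, -18.3]
force: [0.6, 2.0, 0.6]
grip_force: 0.2
S [286, 208, 15, 12, 146] -87.0 4.6
tcp rack -90.7 38.2 -18.3
```

```bash
python3 -m handwheel '[[[0.7,0.022,-0.12,0,0],[0.7,0.022,-0.12,0,0],[0.7,0.022,-0.12,0,0],[0.7,0.022,-0.12,0,0],[0.7,0.02,-0.1,0,0],[0.7,0.01,-0.08,0,0],[0.7,0,0,0,0]]]'|grep -E "pos|force"; python3 m.py
```

```text
eef_pos: [496.7, 32.5, -18.3]
force: [0.1, -0.1, -0.2]
grip_force: 0.0
S [276, 214, 16, 11, 155] -86.8 -28.3
tcp rack -91.0 5.4 -18.3
```

```bash
python3 -m handwheel '[[[0.7,0.007,-0.04,0,0],[0.7,0,0,0,0],[0.7,-0.05,0.3,0,0],[0.7,-0.05,0.3,0.3,0],[0.7,-0.3,0.1,0.6,1],[0.7,-0.4,0,0.6,1],[0.7,0,0,0,1],[0.7,0,0,0,1],[0.7,0,0,0,1],[0.7,0,0,0,1]]]'|grep -E "pos|force"; python3 m.py
python3 -m handwheel '[[[0.7,0,-0.3,0,1],[0.7,-0.1,-0.5,0,1],[0.7,-0.1,-0.5,0,1],[0.7,0,0,0,1],[0.7,0,0,0,1],[0.7,0,0,0,0.25],[0.7,0,0,0,0]]]'; python3 m.py
```

```text
eef_pos: [456.6, 67.0, 56.7]
force: [0.5, 0.5, 0.2]
grip_force: 0.0
T [307, 301, 18, 18, 197] -86.8 -33.2
S [275, 214, 17, 11, 152] -86.8 -29.6
tcp rack -124.2 46.0 56.7
time_s: 19.65
eef_pos: [446.8, 1.5, 56.7]
ee_rot: [-0.0, -0.09, 0.996, 0.0]
force: [0.3, 0.2, 0.5]
grip_width: 0.153
grip_force: 0.0
T [307, 301, 18, 15, 220] -86.1 -32.6
S [275, 214, 17, 11, 159] -87.7 -29.8
tcp rack -145.6 -16.7 56.7
```

```bash
python3 -m handwheel '[[[0.7,0.05,-0.28,0,0],[0.7,0,0,-0.4,0],[0.7,0,0,-0.6,0],[0.7,0,0,-0.4,0],[0.7,0,0,-0.1,0],[0.7,0,0,0,0]]]'|grep -E "pos|force"; python3 m.py
```

```text
eef_pos: [449.4, -13.4, -18.5]
force: [1.2, 0.8, 0.1]
grip_force: 0.0
T [308, 301, 17, 12, 154] -82.5 -34.5
S [275, 214, 17, 12, 160] -87.6 -29.9
tcp rack -145.1 -31.8 -17.4
```

```bash
python3 -m handwheel '[[[0.7,0.116,0.034,0,0],[0.7,0.118,0.022,0,0],[0.7,0.118,0.022,0,0],[0.7,0.118,0.022,0,0],[0.7,0.118,0.022,0,0],[0.7,0.118,0.022,0,0],[0.7,0.118,0.022,0,0],[0.7,0.118,0.022,0,0]]]'|grep -E "pos|force"; python3 m.py
```

```text
eef_pos: [497.0, -3.5, -18.3]
force: [-1.7, 0.1, 1.5]
grip_force: 0.4
S [281, 218, 17, 13, 168] -61.3 -32.2
tcp rack -96.9 -30.6 -18.3
```

```bash
python3 -m handwheel '[[[0.7,0.118,0.022,0,0],[0.7,0.118,0.022,0,0],[0.7,0.118,0.022,0,0],[0.7,0.118,0.022,0,0],[0.7,0.118,0.022,0,0],[0.7,0.118,0.022,0,0],[0.7,0.118,0.022,0,0]]]'|grep -E "pos|force"; python3 m.py
```

```text
eef_pos: [538.3, 4.2, -18.3]
force: [-0.4, 0.9, -0.6]
grip_force: 0.2
S [292, 226, 19, 13, 188] -19.2 -31.2
tcp rack -54.9 -30.5 -18.3
```

```bash
python3 -m handwheel '[[[0.7,0.118,0.022,0,0],[0.7,0.118,0.022,0,0],[0.7,0.118,0.022,0,0],[0.7,0.118,0.022,0,0],[0.7,0.08,0.015,0,0],[0.7,0,0,0,0]]]'|grep -E "pos|force"; python3 m.py
python3 -m handwheel '[[[0.7,0.03,0.006,0,0],[0.7,0.03,0.006,0,0],[0.7,0,0,0,0]]]'|grep -E "time|pos|force"; python3 m.py
```

```text
eef_pos: [566.0, 9.3, -18.3]
force: [-0.0, -0.3, 0.1]
grip_force: 0.0
S [300, 230, 17, 13, 144] 2.5 -30.3
tcp rack -27.6 -30.3 -18.4
time_s: 23.15
eef_pos: [568.6, 9.9, -18.3]
force: [0.8, -0.8, 0.4]
grip_force: 0.0
S [300, 231, 17, 12, 132] 3.8 -30.3
tcp rack -24.5 -30.3 -18.3
```

```bash
python3 -m handwheel '[[[0.7,0.03,0.006,0,0],[0.7,0,0,0,0]]]'|grep -E "pos|force"
```

```text
eef_pos: [570.1, 10.2, -18.3]
force: [0.3, 0.1, -0.8]
grip_force: 0.0
```

```bash
python3 -m handwheel '[[[0.7,0.03,0.006,0,0],[0.7,0,0,0,0]]]'|grep -E "pos|force"
```

```text
eef_pos: [571.3, 10.5, -18.4]
force: [-1.5, -0.1, 0.7]
grip_force: 1.0
```

```bash
python3 -m handwheel '[[[0.7,0.03,0.006,0,0],[0.7,0,0,0,0]]]'|grep -E "pos|force"
```

```text
eef_pos: [571.3, 10.6, -18.5]
force: [-9.2, -2.8, 6.3]
grip_force: 5.0
```

The tin is against the back (9 N, no further travel). I back off, rise and check.

```bash
python3 -m handwheel '[[[0.7,-0.1,-0.02,0,0],[0.7,-0.5,-0.09,0,0],[0.7,-0.6,-0.11,0,0],[0.7,-0.3,-0.05,0.4,0],[0.7,-0.4,0,0.8,0],[0.7,-0.6,0,0.6,0],[0.7,-0.6,0,0.4,0],[0.7,-0.4,0,0,0],[0.7,0,0,0,0]]]'|grep -E "time|pos|force"; python3 m.py
python3 - <<'E'
from h import *
T=optics.capture("top");O=np.array([587.1,44.1]);ex=np.array([.9835,.1807]);ey=np.array([-.1807,.9835])
HUE["blue"]=(105,135,100);HUE["green"]=(45,85,80)
for c in("orange","blue","green","red"):
    for b in blobs(T,c,(190,225,400,345),60): w=onz(T,b[0],34)[:2];print(c,b[1],ex@(w-O),ey@(w-O))
E
```

```text
time_s: 24.75
eef_pos: [396.7, -2.6, 92.2]
force: [-0.1, 0.1, 0.2]
grip_force: 0.0
T [299, 257, 19, 19, 278] 11.7 -32.2
S [301, 231, 17, 12, 121] 4.7 -29.6
tcp rack -193.9 -12.2 91.9
orange [299, 257, 19, 19, 278] 11.733091195999833 -32.17143867829909
blue [246, 267, 18, 18, 266] 11.653777710206958 92.83835754051303
green [325, 253, 19, 19, 278] 10.268085081815967 -93.03648620754282
red [373, 234, 11, 13, 113] 42.58713600678797 -201.06502359767794
```

The orange tin sits at the same depth (11.7) as the two home tins (11.7 and 10.3), centred in gap 3. The other tins have not moved.

```bash
python3 -c "
from rig import ctrl; print(ctrl.finish_job())"
```

```text
the job is handed in; nothing more can be done
None
```

The job is handed in: the closed fingertip ran along the rail from section 6 to section 4 (the first to third gaps from the red end), and the orange tin was pushed fully home in the third gap, with the blue and green tins unmoved.

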